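# Find and release the latched key on the mould vibrator's control box

## Task

One of the four orange keys on the vibrator's control box has been left latched down. Beginning at the white bar, tap every key lightly in turn along the row, without pushing any key far down, to feel which one it is; only after the fourth tap press the latched key down firmly so that its catch lets go and it springs up level with the others. Press with the fingertips only, pick nothing up, leave the things lying around where they are, and finish with all four keys up.

Things in the scene. Friction and masses are not known exactly. Their poses are not given: they have to be found in the camera images.
- panel: Grey steel control box screwed to the bench, 110 mm (its x) by 270 mm (its y), level top 70 mm above the bench. Origin: centre of its underside; z up, y along the key row towards a thin white painted bar across the top at its +y end. Four identical orange keys in a row on the top at y = 81, 27, -27, -81 mm, x = 0. Foot tabs on both long sides stick out 12 mm at bench height.
- key1_cap: Square orange key cap, 34 by 34 mm, the first, beside the white bar (+y end of the box); centred at x = 0, y = 81 mm in the panel's frame. Origin: centre of its flat top face, 84 mm above the bench while the key is up; axes as the panel's, z up. Sinks straight down when pressed; neighbours are 54 mm apart, centre to centre.
- key1 (a joint): How far key 1 is down, m: 0 up, 0.008 hard stop. At rest 0, or about 0.0035 if it is the latched one (differs from run to run). Spring: 1.5 N starts a free key, 3.6 N at 3 mm, 5 N at 5 mm, 7 N at the stop; springs back. Latched: yields from 4 N; past about 0.0061 (6 N) its catch lets go for good and it rises to 0 as the finger lifts. Pushing a key that is not latched over 5 mm down is wrong.
- key2_cap: Square orange key cap, 34 by 34 mm, the second from the white bar; centred at x = 0, y = 27 mm in the panel's frame. Origin: centre of its flat top face, 84 mm above the bench while the key is up; axes as the panel's, z up. Sinks straight down when pressed; neighbours are 54 mm apart, centre to centre.
- key2 (a joint): How far key 2 is down, m: 0 up, 0.008 hard stop. At rest 0, or about 0.0035 if it is the latched one (differs from run to run). Spring: 1.5 N starts a free key, 3.6 N at 3 mm, 5 N at 5 mm, 7 N at the stop; springs back. Latched: yields from 4 N; past about 0.0061 (6 N) its catch lets go for good and it rises to 0 as the finger lifts. Pushing a key that is not latched over 5 mm down is wrong.
- key3_cap: Square orange key cap, 34 by 34 mm, the third from the white bar; centred at x = 0, y = -27 mm in the panel's frame. Origin: centre of its flat top face, 84 mm above the bench while the key is up; axes as the panel's, z up. Sinks straight down when pressed; neighbours are 54 mm apart, centre to centre.
- key3 (a joint): How far key 3 is down, m: 0 up, 0.008 hard stop. At rest 0, or about 0.0035 if it is the latched one (differs from run to run). Spring: 1.5 N starts a free key, 3.6 N at 3 mm, 5 N at 5 mm, 7 N at the stop; springs back. Latched: yields from 4 N; past about 0.0061 (6 N) its catch lets go for good and it rises to 0 as the finger lifts. Pushing a key that is not latched over 5 mm down is wrong.
- key4_cap: Square orange key cap, 34 by 34 mm, the fourth, farthest from the white bar; centred at x = 0, y = -81 mm in the panel's frame. Origin: centre of its flat top face, 84 mm above the bench while the key is up; axes as the panel's, z up. Sinks straight down when pressed; neighbours are 54 mm apart, centre to centre.
- key4 (a joint): How far key 4 is down, m: 0 up, 0.008 hard stop. At rest 0, or about 0.0035 if it is the latched one (differs from run to run). Spring: 1.5 N starts a free key, 3.6 N at 3 mm, 5 N at 5 mm, 7 N at the stop; springs back. Latched: yields from 4 N; past about 0.0061 (6 N) its catch lets go for good and it rises to 0 as the finger lifts. Pushing a key that is not latched over 5 mm down is wrong.
- bowl: Red plastic mixing bowl, 150 mm across, 70 mm high, loose, origin under its centre. Leave alone.
- cup: White plastic cup, 70 mm across, 85 mm high, loose, origin under its centre. Leave alone.
- spatula: Spatula 210 mm long lying along its x on the bench, loose, origin near its middle, on the bench. Leave alone.
- cast: Yellow fruit-shaped cast, 56 mm across, 53 mm high, standing loose, origin under its centre. Leave alone. (Beyond it, on the robot's right and at least 130 mm from the control box, the blue bench vibrator with a clamped mould box stands fixed, 210 mm high.)

How it is judged:
By the outcome, as a careful person would: the job done as asked, in the order asked, and still so for the second after the job is handed in, with the robot touching nothing.
It also fails if it takes over 42 s, if anything falls off the work surface, if the arm or the gripper's body presses on something with over 40 N, if the wrist force passes 120 N, or if a joint passes its speed limit or range.

## Robot

A 7-joint arm with a two-finger parallel gripper is mounted at the origin on the work surface. World frame = base frame: x ahead of the robot, y to its left, z up, the work surface at z = 0. Lengths are in m, angles in degrees, forces in N, time in s.
With the tool pointing down it reaches from about 0.425 to 0.875 m from the base axis. Payload 4.7 kg.
Tool frame: the origin (TCP) lies at the centre of the arm's flange, where the gripper is bolted on; the fingertips stand 182 mm ahead of it and the grasp point (between the pads) lies 164 mm ahead of it; z points along the fingers, x is the direction in which the jaws open and shut, and the axes are right-handed (so a half turn about z gives the same grasp; the last joint's range is limited). The gripper opens to 87 mm and grips with 3 to 60 N. Pads are 19 mm wide; open, the fingers measure 117 mm over their backs; the gripper's body (75 mm by 190 mm) begins 51 mm behind the grasp point.
Start: joints at [-72.416, 18.392, -4.016, 83.108, 1.295, 78.541, -3.26], TCP at [0.188, 0.622, 0.405] pointing down, gripper open.
Joint ranges: [-163.93, 163.93], [-17.29, 119.83], [-79.2, 71.16], [3.27, 140.29], [-89.18, 269.18], [5.43, 117.66], [-154.24, 154.24]. Speed limits (degrees/s): [147.25, 147.25, 180, 180, 180, 180, 180].

## Interface

Orientations are given as [roll, pitch, yaw] about the fixed x, y, z axes, in that order (R = Rz(yaw) Ry(pitch) Rx(roll)).
In Python, from cell import env gives the robot as it stands. The module is installed in compiled form; this text tells all that it offers.
- The arm moves only by the tool carry_out, never from a script. Its argument "increments" is a list of rows, each a list of 5 numbers: the shift along the world's x, y, z in m, then the turn about the world's z in degrees, then the gripper's target within -1 to 1 (shut at 1, half-way at 0, fully open at -1). In form: [[dx, dy, dz, spin, jaw], ...]. A call has 1 to 20 rows; each row is the pose to reach, as a shift and turn from the pose commanded when the call began; what a row does not reach only later rows make up. A row lasts 1/10 s, in which the tool goes at most 50 mm and 8.59 degrees, less where a joint would pass 70% of its speed; a pose out of reach is approached as far as the arm can. A call with a gripper value outside its range is refused whole. The fingers move at their own pace and stop on an object; "grip_force" is the grip in N (left out, the last holds). Time passes only in rows, so rows that repeat a pose let the fingers close. It gives the time, the measured TCP pose, the force and the opening at its end, in the units of the state.
- env.get_obs(): the state, without advancing time (a new reading comes with each control period).
- env.read_camera(name): name is "side" or "top" or "wrist"; returns (picture, depth): 400x640x3 uint8, red, green, blue; 400x640 float32, m along the optical axis (not along the pixel's ray), 0 where there is no reading.
- env.get_calibration(name): a dict with "K" (3x3 intrinsics, pixels), "camera_from_world" (4x4, takes a point from world to camera coordinates); the wrist camera has in their place "T_tool_cam" (4x4, takes a point from camera to tool coordinates, whose origin is the TCP and whose axes are the tool frame's). Camera axes: x right, y down, z forward; pixel columns grow to the right and rows downward; lengths in m; the calibration is good to about 2 mm. A picture is of the moment at which its call begins: read the wrist's pose just before it. get_calibration takes no time and is no camera call.
- env.sign_off(): hands the job in, once; it reports no verdict.
The state is a dict: "time_s": time; "qpos": joint angles; "joint_velocities": joint speeds; "effort": joint torques, N m; "tool_pos": TCP position; "tool_rot": TCP orientation; "force": force on the tool from outside, world axes, zero at the start; "wrist_torque": the same for the moment, N m; "grip_width": finger opening in m.
Only numpy, scipy, OpenCV 4.12 (cv2) and the standard library are available. Lean on these libraries where they do the work, as an engineer would, in place of code of your own. Each camera call takes 0.05 s, during which the arm holds its last target.

## Working session

There is one attempt and no reset: what is moved stays moved. The work goes in short steps, Python scripts to look and compute and a tool call to move; the robot and the scene stay as the last step left them, time stands still between calls to the robot, and variables do not carry over. Pictures are saved under pics/ and viewed, and the job is handed in when it is done.

Besides the shell and the picture viewer there is one more tool, called in YAML: its name, and indented under it one key for each argument. carry_out: Moves the arm, as the interface text tells. Its arguments: {"type":"object","properties":{"increments":{"type":"array"},"grip_force":{"type":"number"}},"required":["increments"]}

```bash
mkdir -p pics; python3 - <<'E'
from cell import env
import cv2,numpy as np
o=env.get_obs();print({k:np.round(v,4) for k,v in o.items()})
for n in("top","side"):
    p,d=env.read_camera(n);cv2.imwrite(f"pics/{n}0.png",p[:,:,::-1]);np.save(f"{n}0.npy",d);np.save(f"{n}p0.npy",p)
    print(env.get_calibration(n))
print(env.get_calibration("wrist"))
E
```

```text
{'time_s': np.float64(0.0), 'qpos': array([-72.416 ,  18.4387,  -4.0146,  83.176 ,   1.2943,  78.5403,
        -3.2625]), 'joint_velocities': array([-0.0947,  0.052 ,  0.0486, -0.1108,  0.065 , -0.0445,  0.1072]), 'effort': array([-6.00000e-04, -4.91273e+01, -4.04500e-01, -3.12550e+01,
       -6.40000e-02,  4.32000e-02,  2.00000e-04]), 'tool_pos': array([0.1876, 0.6221, 0.4037]), 'tool_rot': array([1.799946e+02, 1.098000e-01, 7.322220e+01]), 'force': array([0.424 , 0.6042, 0.2564]), 'wrist_torque': array([-0.0206,  0.051 ,  0.0035]), 'grip_width': np.float64(0.0868)}
{'K': array([[370.8571583 ,   0.        , 317.83591387],
       [  0.        , 370.8571583 , 199.97368741],
       [  0.        ,   0.        ,   1.        ]]), 'camera_from_world': array([[-0.00262602, -0.9998212 , -0.01872619,  0.16528928],
       [-0.99518871,  0.00444702, -0.09787575,  0.60165575],
       [ 0.09794152,  0.01837906, -0.99502245,  0.95337414],
       [ 0.        ,  0.        ,  0.        ,  1.        ]])}
{'K': array([[411.56625324,   0.        , 326.64211721],
       [  0.        , 411.56625324, 196.24347627],
       [  0.        ,   0.        ,   1.        ]]), 'camera_from_world': array([[ 0.79694094, -0.60397749,  0.00981466, -0.39617464],
       [-0.33423892, -0.45444172, -0.82569187,  0.31858559],
       [ 0.5031595 ,  0.65474722, -0.56403599,  0.73842131],
       [ 0.        ,  0.        ,  0.        ,  1.        ]])}
{'K': array([[335.33723365,   0.        , 319.60474458],
       [  0.        , 335.33723365, 198.02606933],
       [  0.        ,   0.        ,   1.        ]]), 'T_tool_cam': array([[ 0.99999834,  0.00106558,  0.00147978, -0.00133947],
       [-0.00138927,  0.97083646,  0.2397387 , -0.06485999],
       [-0.00118117, -0.23974035,  0.97083632,  0.02021769],
       [ 0.        ,  0.        ,  0.        ,  1.        ]])}
```

View pics/top0.png

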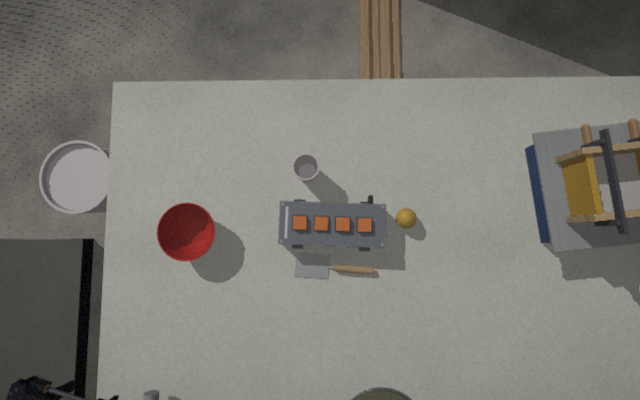

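View pics/side0.png

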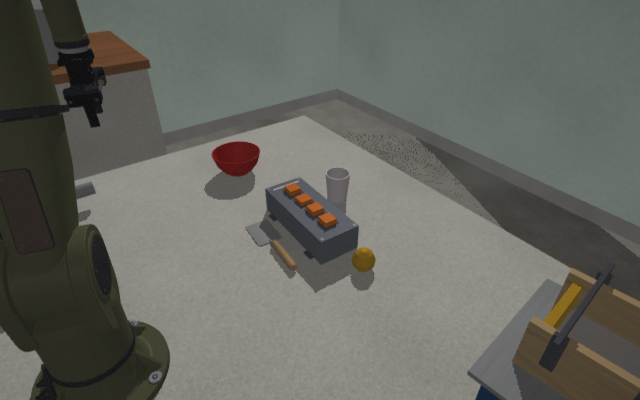

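The top view shows the box with its white bar at the left (288,224), so towards world +y. The keys are at about (300,223), (321,224), (343,225) and (364,225). The bowl is at (187,232), the cup at (306,167), the cast at (406,218) and the spatula at (335,270).

```bash
cat > h.py <<'E'
import numpy as np,cv2
from cell import env
def pts(d,K,T):
    v,u=np.indices(d.shape)
    P=np.stack([(u-K[0,2])/K[0,0]*d,(v-K[1,2])/K[1,1]*d,d],-1)
    return (P@T[:3,:3].T+T[:3,3])
E
python3 - <<'E'
from h import *
for n in("top","side"):
    d=np.load(n+"0.npy");p=np.load(n+"p0.npy");c=env.get_calibration(n)
    W=pts(d,c["K"],np.linalg.inv(c["camera_from_world"]))
    hsv=cv2.cvtColor(p,cv2.COLOR_RGB2HSV)
    m=((hsv[...,0]<14)&(hsv[...,1]>150)&(hsv[...,2]>90)&(W[...,2]>.07)&(W[...,2]<.1)&(W[...,1]<.15)&(W[...,1]>-.2)).astype(np.uint8)
    N,l,s,ce=cv2.connectedComponentsWithStats(m)
    for i in range(1,N):
        if s[i,4]>15:
            q=W[l==i]; print(n,ce[i].round(1),s[i,4],np.median(q,0).round(4),q.min(0).round(3),q.max(0).round(3))
    # bounding stuff above bench
    m=((W[...,2]>.06)&(W[...,2]<.075)&(d>0)&(abs(W[...,1]-.045)<.18)&(abs(W[...,0]-.54)<.1)).astype(np.uint8)
    N,l,s,ce=cv2.connectedComponentsWithStats(m)
    for i in range(1,N):
        if s[i,4]>200:
            q=W[l==i]; print('panel',n,cv2.minAreaRect(q[:,:2].astype(np.float32)),np.median(q[:,2]))
    for nm,(u,v) in dict(bowl=(187,232),cup=(306,167),cast=(406,218),spat=(312,272),handle=(355,269)).items():
        if n=="top":print(nm,W[v,u].round(3))
E
```

```text
top [324.9 223.4] 60 [0.5393 0.1445 0.0813] [0.524 0.139 0.078] [0.554 0.15  0.086]
top [342.5 223.9] 162 [0.5366 0.1009 0.0844] [0.522 0.084 0.073] [0.552 0.117 0.088]
top [364.  224.7] 162 [0.534  0.0476 0.0847] [0.519 0.032 0.073] [0.549 0.063 0.089]
panel top ((0.5384063720703125, 0.10942309349775314), (0.2320357710123062, 0.10994164645671844), 87.8207015991211) 0.07086833088990735
bowl [0.519 0.521 0.003]
cup [0.696 0.196 0.005]
cast [ 0.552 -0.063  0.055]
spat [0.412 0.18  0.008]
handle [0.421 0.066 0.023]
side [305.1 200.6] 64 [0.5352 0.1408 0.0787] [0.519 0.136 0.072] [0.552 0.15  0.083]
side [314.6 208.3] 159 [0.532  0.0958 0.082 ] [0.516 0.081 0.07 ] [0.551 0.133 0.085]
side [326.9 219.3] 174 [0.5288 0.0407 0.0822] [0.514 0.028 0.07 ] [0.547 0.078 0.086]
panel side ((0.5349116921424866, 0.10842868685722351), (0.23546063899993896, 0.11409371346235275), 87.712158203125) 0.06892010461298104
```

```bash
python3 - <<'E'
from h import *
for n in("top","side"):
    d=np.load(n+"0.npy");p=np.load(n+"p0.npy");c=env.get_calibration(n)
    W=pts(d,c["K"],np.linalg.inv(c["camera_from_world"]))
    hsv=cv2.cvtColor(p,cv2.COLOR_RGB2HSV)
    m=((hsv[...,0]<14)&(hsv[...,1]>150)&(hsv[...,2]>90)&(W[...,2]>.077)&(W[...,2]<.1)&(W[...,1]<.3)&(W[...,1]>0)).astype(np.uint8)
    N,l,s,ce=cv2.connectedComponentsWithStats(m)
    for i in range(1,N):
        if s[i,4]>15:
            q=W[l==i]; print(n,ce[i].round(1),s[i,4],np.median(q,0).round(4),((q.min(0)+q.max(0))/2).round(4))
    m=((W[...,2]>.06)&(W[...,2]<.077)&(d>0)&(abs(W[...,1]-.12)<.2)&(abs(W[...,0]-.54)<.1)).astype(np.uint8)
    N,l,s,ce=cv2.connectedComponentsWithStats(m)
    for i in range(1,N):
        if s[i,4]>200:
            q=W[l==i]; print('panel',n,cv2.minAreaRect(q[:,:2].astype(np.float32)),np.median(q[:,2]))
E
```

```text
top [299.6 222.5] 146 [0.5418 0.207  0.0847] [0.5407 0.2069 0.0839]
top [321.1 223.3] 155 [0.5393 0.1545 0.0813] [0.5394 0.1545 0.0822]
top [342.5 223.9] 161 [0.5366 0.102  0.0844] [0.5366 0.1008 0.0842]
top [364.  224.7] 160 [0.534  0.0475 0.0848] [0.534  0.0474 0.0846]
panel top ((0.5390991568565369, 0.12844231724739075), (0.2700704038143158, 0.10996422171592712), 87.78822326660156) 0.07084888866182337
side [292.3 188.1] 109 [0.5368 0.2043 0.0826] [0.5377 0.2071 0.0818]
side [302.8 198. ] 99 [0.5352 0.1538 0.0796] [0.5358 0.1533 0.08  ]
side [314.3 207.7] 134 [0.5321 0.0974 0.0823] [0.5332 0.1014 0.0811]
side [326.8 218.6] 144 [0.5294 0.0435 0.0826] [0.5304 0.0461 0.0815]
panel side ((0.5357650518417358, 0.1277673840522766), (0.2740131914615631, 0.11429581791162491), 87.83153533935547) 0.06898003770864536
```

carry_out:
  increments:
    - [0.04,-0.02,0,5,1]
    - [0.08,-0.05,0,10,1]
    - [0.12,-0.08,0,14,1]
    - [0.15,-0.12,0,14,1]
    - [0.18,-0.16,0,14,1]
    - [0.21,-0.2,0,14,1]
    - [0.24,-0.24,0,14,1]
    - [0.27,-0.28,0,14,1]
    - [0.3,-0.32,0,14,1]
    - [0.32,-0.36,0,14,1]
    - [0.32,-0.4,0,14,1]
    - [0.32,-0.44,0,14,1]
    - [0.32,-0.46,0,14,1]
    - [0.32,-0.46,0,14,1]
    - [0.32,-0.46,0,14,1]
  grip_force: 20

```text
time_s: 1.6
tool_pos: [0.5075, 0.1628, 0.4046]
tool_rot: [-180.0, -0.1, 87.2]
force: [0.1, 1.2, -0.5]
grip_width: 0.0011
```

Depth hints that key 2 sits about 3 mm lower. I'll check the layout with the wrist camera before tapping.

```bash
python3 - <<'E'
from h import *
from scipy.spatial.transform import Rotation as R
o=env.get_obs();p,d=env.read_camera("wrist");c=env.get_calibration("wrist")
cv2.imwrite("pics/w1.png",p[:,:,::-1])
T=np.eye(4);T[:3,:3]=R.from_euler('xyz',o["tool_rot"],degrees=True).as_matrix();T[:3,3]=o["tool_pos"]
W=pts(d,c["K"],T@c["T_tool_cam"])
hsv=cv2.cvtColor(p,cv2.COLOR_RGB2HSV)
m=((hsv[...,0]<14)&(hsv[...,1]>150)&(hsv[...,2]>60)&(W[...,2]>.077)&(W[...,2]<.1)&(W[...,1]<.3)&(W[...,1]>0)).astype(np.uint8)
N,l,s,ce=cv2.connectedComponentsWithStats(m)
for i in range(1,N):
    if s[i,4]>50:
        q=W[l==i];r=cv2.minAreaRect(q[:,:2].astype(np.float32));print(ce[i].round(),s[i,4],np.median(q,0).round(4),np.round(r[0],4),np.round(r[1],4),r[2])
print(o["tool_pos"],o["tool_rot"],o["force"])
E
```

```text
[254. 211.] 588 [0.5263 0.1004 0.0836] [0.5271 0.1001] [0.0341 0.0154] 84.48088073730469
[313. 214.] 797 [0.5324 0.1551 0.0803] [0.5339 0.1533] [0.0331 0.0238] 87.60820770263672
[369. 211.] 631 [0.5309 0.2071 0.0837] [0.5316 0.2074] [0.0341 0.0154] 88.06966400146484
[195. 214.] 728 [0.5261 0.0433 0.0836] [0.5313 0.0459] [0.0339 0.0271] 88.45301055908203
[0.50746277 0.16281026 0.40463374] [-1.79980301e+02 -5.03806963e-02  8.72123429e+01] [ 0.11923733  1.20474268 -0.46776507]
```

View pics/w1.png

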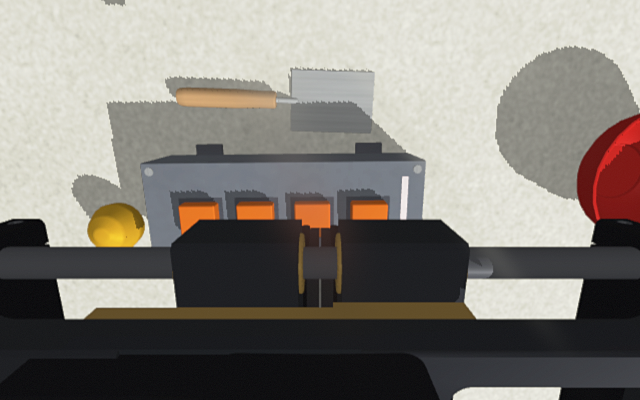

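The wrist view shows all four keys, at columns 195, 254, 313 and 369. The white bar is at (405,200), next to key 1, and the closed fingers are above the box. I'll go above key 1.

carry_out:
  increments:
    - [0.016,0.022,-0.03,0,1]
    - [0.032,0.045,-0.07,0,1]
    - [0.032,0.045,-0.11,0,1]
    - [0.032,0.045,-0.13,0,1]
    - [0.032,0.045,-0.13,0,1]
    - [0.032,0.045,-0.13,0,1]
    - [0.032,0.045,-0.13,0,1]

```text
time_s: 2.35
tool_pos: [0.5402, 0.2083, 0.2766]
tool_rot: [179.8, -0.1, 87.3]
force: [-0.1, 0.1, -0.6]
grip_width: 0.0003
```

```bash
python3 - <<'E'
from h import *
p,d=env.read_camera("side");cv2.imwrite("pics/s2.png",cv2.resize(p[130:270,220:420,::-1],(800,560)))
print(env.get_obs()["force"])
E
```

```text
[0.22317579 0.4987167  0.97885896]
```

View pics/s2.png

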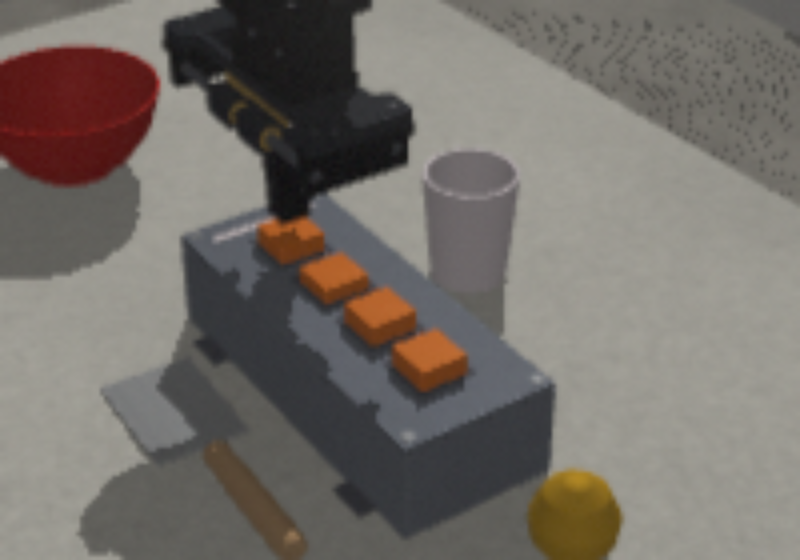

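The fingers are above key 1, at (290,215) in the crop, and centred on it. Now I'll descend in small steps.

carry_out:
  increments:
    - [0,0,-0.004,0,1]
    - [0,0,-0.007,0,1]
    - [0,0,-0.0085,0,1]
    - [0,0,-0.0085,0,1]

```text
time_s: 2.8
tool_pos: [0.5396, 0.2073, 0.2664]
tool_rot: [-180.0, -0.0, 87.2]
force: [-0.9, 0.2, 0.3]
grip_width: 0.0005
```

carry_out:
  increments:
    - [0,0,-0.001,0,1]
    - [0,0,-0.002,0,1]
    - [0,0,-0.002,0,1]

```text
time_s: 3.1
tool_pos: [0.5397, 0.2073, 0.2644]
tool_rot: [180.0, -0.0, 87.2]
force: [-1.4, -0.8, 3.5]
grip_width: 0.0004
```

carry_out:
  increments:
    - [0,0,-0.001,0,1]
    - [0,0,-0.001,0,1]

```text
time_s: 3.3
tool_pos: [0.5396, 0.2073, 0.2634]
tool_rot: [180.0, -0.0, 87.2]
force: [-0.8, -0.6, 3.6]
grip_width: 0.0004
```

Key 1 gives 3.6 N at about 2.6 mm down, so it is free. Next is key 2.

carry_out:
  increments:
    - [0,0,0.004,0,1]
    - [0,0,0.014,0,1]
    - [-0.001,-0.025,0.014,0,1]
    - [-0.002,-0.053,0.014,0,1]
    - [-0.002,-0.053,0.014,0,1]
    - [-0.002,-0.053,0.008,0,1]
    - [-0.002,-0.053,0.004,0,1]
    - [-0.002,-0.053,0.003,0,1]
    - [-0.002,-0.053,0.003,0,1]

```text
time_s: 4.2
tool_pos: [0.5374, 0.1552, 0.2658]
tool_rot: [-180.0, 0.0, 87.3]
force: [0.8, 0.1, 0.4]
grip_width: 0.0005
```

carry_out:
  increments:
    - [0,0,-0.001,0,1]
    - [0,0,-0.002,0,1]
    - [0,0,-0.0025,0,1]
    - [0,0,-0.0025,0,1]

```text
time_s: 4.6
tool_pos: [0.5376, 0.1543, 0.2637]
tool_rot: [-180.0, -0.0, 87.2]
force: [0.5, 0.1, -0.2]
grip_width: 0.0006
```

carry_out:
  increments:
    - [0,0,-0.001,0,1]
    - [0,0,-0.001,0,1]
    - [0,0,-0.001,0,1]

```text
time_s: 4.9
tool_pos: [0.5377, 0.1543, 0.2632]
tool_rot: [180.0, -0.0, 87.2]
force: [-1.1, -0.1, 3.8]
grip_width: 0.0001
```

carry_out:
  increments:
    - [0,0,-0.0005,0,1]
    - [0,0,-0.0005,0,1]

```text
time_s: 5.1
tool_pos: [0.5378, 0.1543, 0.2627]
tool_rot: [180.0, -0.0, 87.2]
force: [-2.2, -0.1, 5.6]
grip_width: 0.0006
```

Key 2 gave no force at a depth where key 1 already pushed back, and then it was stiff (4 to 5 N), so it is latched. I'll continue with keys 3 and 4.

carry_out:
  increments:
    - [0,0,0.005,0,1]
    - [0,0,0.015,0,1]
    - [-0.001,-0.027,0.015,0,1]
    - [-0.002,-0.054,0.015,0,1]
    - [-0.002,-0.054,0.015,0,1]
    - [-0.002,-0.054,0.009,0,1]
    - [-0.002,-0.054,0.005,0,1]
    - [-0.002,-0.054,0.004,0,1]
    - [-0.002,-0.054,0.004,0,1]

```text
time_s: 6.0
tool_pos: [0.5355, 0.1014, 0.2661]
tool_rot: [-180.0, -0.0, 87.3]
force: [-0.9, 0.9, 2.3]
grip_width: 0.0002
```

carry_out:
  increments:
    - [0,0,-0.001,0,1]
    - [0,0,-0.002,0,1]
    - [0,0,-0.003,0,1]
    - [0,0,-0.003,0,1]

```text
time_s: 6.4
tool_pos: [0.5356, 0.1009, 0.2635]
tool_rot: [180.0, -0.1, 87.3]
force: [-1.6, 2.0, 4.3]
grip_width: 0.0007
```

Key 3 pushes back like key 1, so it is free. Next is key 4.

carry_out:
  increments:
    - [0,0,0.004,0,1]
    - [0,0,0.014,0,1]
    - [-0.001,-0.027,0.014,0,1]
    - [-0.0025,-0.054,0.014,0,1]
    - [-0.0025,-0.054,0.014,0,1]
    - [-0.0025,-0.054,0.008,0,1]
    - [-0.0025,-0.054,0.004,0,1]
    - [-0.0025,-0.054,0.003,0,1]
    - [-0.0025,-0.054,0.003,0,1]

```text
time_s: 7.3
tool_pos: [0.533, 0.0471, 0.266]
tool_rot: [-179.9, 0.0, 87.3]
force: [-1.2, -1.4, 3.2]
grip_width: 0.0004
```

carry_out:
  increments:
    - [0,0,-0.001,0,1]
    - [0,0,-0.002,0,1]
    - [0,0,-0.003,0,1]
    - [0,0,-0.003,0,1]

```text
time_s: 7.7
tool_pos: [0.533, 0.0469, 0.2634]
tool_rot: [-180.0, -0.0, 87.3]
force: [-2.0, 1.8, 4.5]
grip_width: 0.0005
```

Key 4 is free too. I'll lift and look at key 2 before the firm press.

carry_out:
  increments:
    - [0,0,0.005,0,1]
    - [0,0,0.03,0,1]
    - [0,0,0.06,0,1]
    - [0,-0.04,0.08,0,1]
    - [0,-0.08,0.08,0,1]
    - [0,-0.08,0.08,0,1]
    - [0,-0.08,0.08,0,1]

```text
time_s: 8.4
tool_pos: [0.533, -0.0353, 0.3434]
tool_rot: [180.0, 0.0, 87.0]
force: [0.2, 1.1, -0.6]
grip_width: 0.0007
```

```bash
cat >chk.py <<'E'
from h import *
for n in ("side","top"):
    p,d=env.read_camera(n);c=env.get_calibration(n)
    W=pts(d,c["K"],np.linalg.inv(c["camera_from_world"]))
    for i,(x,y) in enumerate([(.540,.2075),(.538,.154),(.536,.100),(.533,.0465)]):
        m=(abs(W[...,0]-x)<.012)&(abs(W[...,1]-y)<.012)&(d>0)
        print(n,i+1,m.sum(),np.median(W[m][:,2]).round(4) if m.any() else None)
    cv2.imwrite(f"pics/chk_{n}_{env.get_obs()['time_s']:.2f}.png",p[:,:,::-1])
E
python3 chk.py; ls pics
```

```text
side 1 45 0.083
side 2 44 0.0796
side 3 54 0.0832
side 4 161 0.2378
top 1 97 0.0851
top 2 91 0.081
top 3 90 0.0847
top 4 206 0.2736
chk_side_8.45.png
chk_top_8.50.png
s2.png
side0.png
top0.png
w1.png
```

Key 2 is still about 3.5 mm low (the side and top depths agree), and the others are up. Now the firm press on key 2.

carry_out:
  increments:
    - [0,0.04,0,0,1]
    - [0.001,0.08,0,0,1]
    - [0.002,0.12,0,0,1]
    - [0.0045,0.16,0,0,1]
    - [0.0045,0.188,0,0,1]
    - [0.0045,0.188,0,0,1]
    - [0.0045,0.188,-0.03,0,1]
    - [0.0045,0.188,-0.06,0,1]
    - [0.0045,0.188,-0.0685,0,1]
    - [0.0045,0.188,-0.0765,0,1]
    - [0.0045,0.188,-0.0785,0,1]
    - [0.0045,0.188,-0.0805,0,1]
    - [0.0045,0.188,-0.0825,0,1]
    - [0.0045,0.188,-0.0835,0,1]
    - [0.0045,0.188,-0.0845,0,1]
    - [0.0045,0.188,-0.0845,0,1]

```text
time_s: 10.1
tool_pos: [0.5382, 0.1544, 0.2604]
tool_rot: [179.9, -0.1, 87.2]
force: [-1.7, -0.3, 5.7]
grip_width: 0.0002
```

carry_out:
  increments:
    - [0,0,-0.001,0,1]
    - [0,0,-0.001,0,1]
    - [0,0,-0.001,0,1]

```text
time_s: 10.4
tool_pos: [0.5382, 0.1544, 0.2596]
tool_rot: [179.9, -0.1, 87.2]
force: [-1.9, -0.4, 5.8]
grip_width: 0.0004
```

carry_out:
  increments:
    - [0,0,-0.001,0,1]
    - [0,0,-0.0015,0,1]
    - [0,0,-0.0015,0,1]

```text
time_s: 10.7
tool_pos: [0.5382, 0.1544, 0.2586]
tool_rot: [179.9, -0.1, 87.2]
force: [-3.7, -0.5, 9.0]
grip_width: 0.0004
```

carry_out:
  increments:
    - [0,0,0.005,0,1]
    - [0,0,0.03,0,1]
    - [0,0,0.07,0,1]
    - [0,-0.04,0.1,0,1]
    - [0,-0.08,0.1,0,1]
    - [0,-0.12,0.1,0,1]
    - [0,-0.16,0.1,0,1]
    - [0,-0.2,0.1,0,1]
    - [0,-0.24,0.1,0,1]
    - [0,-0.26,0.1,0,1]
    - [0,-0.26,0.1,0,1]
    - [0,-0.26,0.1,0,1]

```text
time_s: 11.9
tool_pos: [0.5377, -0.1054, 0.3566]
tool_rot: [180.0, -0.1, 87.2]
force: [-0.8, 1.0, 0.9]
grip_width: 0.0005
```

```bash
python3 chk.py; ls pics
```

```text
side 1 44 0.0824
side 2 47 0.0826
side 3 54 0.0829
side 4 57 0.083
top 1 99 0.0851
top 2 92 0.0849
top 3 91 0.0843
top 4 100 0.0848
chk_side_11.95.png
chk_side_8.45.png
chk_top_12.00.png
chk_top_8.50.png
s2.png
side0.png
top0.png
w1.png
```

View pics/chk_side_11.95.png

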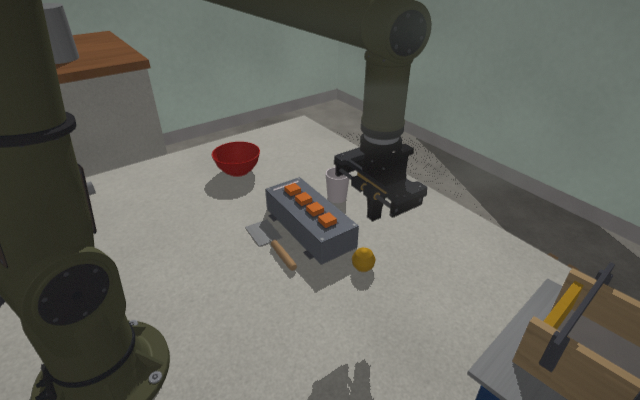

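All four keys are level, at (292,188) to (327,220). The bowl, cup, spatula and cast haven't moved, and the gripper is clear of everything at (380,190).

```bash
python3 -c "
from cell import env
print(env.sign_off())"
```

```text
the job is handed in; nothing more can be done
None
```

Key 2 was the latched one. It is now released, all four keys are up, and I handed the job in at about 12 s of the allowed 42 s.

- **Taps:** I tapped keys 1 to 4 in order from the white bar with the fingers closed. Keys 1, 3 and 4 were free, giving about 3.6–4.5 N at roughly 2.5 mm down. Key 2 gave no force until about 2.5–3 mm lower, then was stiff. Its last reading was 5.6 N, but it moved only about 0.5–1 mm past first contact and stayed latched, which I checked by camera before the firm press.
- **Release:** After the fourth tap I pressed key 2 to about 7.4 mm (9 N reading), and it sprang up as the finger lifted.
- **Last checks:** Side and top depth both show all four caps level within 1 mm, with key 2 up from about 80 mm to 83–85 mm. The bowl, cup, spatula and cast look unmoved in the final side view, and the gripper is clear of everything.
- **Disagreements:** The side and top cameras differ by about 2 mm in height, which is within their calibration. Force readings varied by about 1 N, so those figures are approximate.

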